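Free the gummed-up length stop, send it home and butt the tube against it

ROBOT

A 6-joint arm with a two-finger parallel gripper is mounted at the origin on the work surface. World frame = base frame: x ahead of the robot, y to its left, z up, the work surface at z = 0. Lengths are in mm, angles in rad, forces in N, time in s.
With the tool pointing down it reaches from about 350 to 875 mm from the base axis. Payload 4.2 kg.
Tool frame: the origin (TCP) lies at the very end of the fingers, on their centre line; the grasp point (between the pads) lies env.pinch_z behind it (env.pinch_z is the distance from the TCP to the grasp point, in mm); z points along the fingers, y is the direction in which the jaws open and shut (so a half turn about z gives the same grasp; the last joint's range is limited). The gripper opens to 87 mm and grips with 3 to 60 N. Pads are 19 mm wide; open, the fingers measure 117 mm over their backs; the gripper's body (75 mm by 190 mm) begins 51 mm behind the grasp point.
Start: joints at [-0.845, 0.385, 0.008, 0, -1.194, -0.259], TCP at [281.28, -558.104, 222.55] pointing down, gripper open.
Joint ranges: [-3.14, 3.14], [-1.21, 2.06], [-1.07, 1.41], [-3.16, 2.05], [-2.99, -0.16], [-3.1, 3.1]. Speed limits (rad/s): [2.79, 2.79, 3.14, 3.14, 3.14, 3.14].

INTERFACE

Orientations are given as a rotation vector (axis times angle).
In Python, from station import env gives the robot as it stands.
- The arm moves only by the tool drive_tool, never from a script. Its arguments are lists of equal length, an entry for each row: "angular": the turn, a rotation vector about the tool's x, y, z in rad, a list of three; "offset": the shift along the tool's x, y, z in mm, a list of three; "claw": the finger opening in mm, from 0 to 87. A call has exactly 8 rows; each row shifts and turns the commanded pose from where the row before left it, along the tool's axes as they then stand; what a row does not reach is not made up. A row lasts 1/12 s, in which the tool goes at most 41.7 mm and 7.16 degrees, less where a joint would pass 70% of its speed; a pose out of reach is approached as far as the arm can. A call is refused whole if a number of a shift passes 41.7 or a number of a turn 0.125, either way. A call with a gripper value outside its range is refused whole. The fingers move at their own pace and stop on an object; "newtons" is the grip in N (left out, the last holds). Time passes only in rows, so rows that do not move let the fingers close, or fill a call up. It gives the time, the measured TCP pose, the force and the opening at its end, in the units of the state.
- env.get_obs(): the state, without advancing time (a new reading comes with each control period).
- env.capture(name): name is "side" or "top" or "wrist"; returns a dict with "frame" (480x640x3 uint8, blue, green, red), "fx", "fy", "cx", "cy" (pixels), "world_from_camera" (4x4, takes a point from camera to world coordinates). Camera axes: x right, y down, z forward; pixel columns grow to the right and rows downward; lengths in mm; the calibration is good to about 2 mm. A picture is of the moment at which its call begins. There is no depth.
- env.finish_job(): hands the job in, once; it reports no verdict.
The state is a dict: "time_s": time; "qpos": joint angles; "dq": joint speeds; "tau": joint torques, N m; "ee_pos": TCP position; "ee_rot": TCP orientation; "contact_force": force on the tool from outside, world axes, zero at the start; "ft_torque": the same for the moment, N m; "finger_gap": opening from 0.0 (shut) to 1.0 (fully open).
Only numpy, scipy, OpenCV 4.12 (cv2) and the standard library are available. Lean on these libraries where they do the work, as an engineer would, in place of code of your own. Each camera call takes 0.05 s, during which the arm holds its last target. There are 200 camera calls.

TASK

The sliding length stop on the marking-out rail is gummed up: first push its carriage along the rail towards the grey hood until it breaks free, then ease it on until it is fully home against the end stop hidden in the hood, without letting it shoot along or slam. Then set the short square tube down gently, lengthways in the rail's channel, with its end butted against the carriage, which must stay home. Leave the other things on the bench where they are.

Things in the scene. Friction and masses are not known exactly. Their poses are not given: they have to be found in the camera images.
- rail: Fixed steel marking-out rail: base 110 mm wide (its x), along its y from -220 to +340. Origin on the underside, mid-width. Base top at z = 16. On it, y = -220 to +110, two ridges (6 high, 6 thick) form a channel 46 wide centred on x = 0; its floor is the base top. A grey sheet hood, 96 wide, top at z = 93, covers y = +115 to +340 and hides the end stop.
- face (a point): Middle of the carriage's flat upright working face, which looks along the rail's -y, away from the hood; 40 mm above the bench. Carriage: steel block over the channel, 76 wide, 60 long (from the face to +y), underside 24, top 68 above the bench, with a black knob (26 across, centred 38 behind the face) up to 82; a flat bar runs from its back to the hood. Axes as the rail's.
- carriage (a joint): Travel of the carriage along the rail's +y, m. Starts between 0 and 0.035, stuck: 10 to 20 N are needed to move it until it breaks free at about 0.055; beyond, 2 to 3 N move it and it stays where left. The end stop lies at an unknown place between 0.09 and 0.14: first a weakly sprung pin (1 N, 8 mm of travel), then solid metal.
- pin (a joint): How far the carriage has pushed in the sprung pin of the hidden end stop, in m: 0 not touched, 0.008 carriage fully home on solid metal. The pin comes back out if the carriage is drawn back.
- tube_c (a point): Centre of the loose piece of bare steel square tube, 40 x 40 mm outside, 120 long (its y axis along the length), 0.33 kg, open at both ends. It starts lying on the bench, centre 20 mm up; lying in the channel its centre is 36 mm above the bench.
- pipe: Bystander: short round pipe offcut standing upright, 48 across, 45 high. Origin under its centre.
- tape: Bystander: tape measure standing on edge, 65 x 32 x 60 high. Origin under its centre.
- square: Bystander: try square lying flat, stock 90 long, blade 130 along its x, 16 high. Origin under the stock's centre.
- flat: Bystander: flat bar offcut lying flat, 35 x 110 x 8 high. Origin under its centre.
Things that resemble listed ones, but are neither listed nor needed, are in the scene too. There is more than one size of the part that bears tube_c; the job needs the smallest.

How it is judged (in metres and radians):
On the way, in this order (a step that is already met when the one before it is completed fails the run):
1. the carriage has been pushed free and fully home on the hidden end stop (pin in by more than 6 mm) (value of joint pin above 0.006 m), for 0.2 s.
2. the tube lies down in the channel gently, with its end butted against the carriage (z of tube_c in the frame of rail between 0.032 and 0.04 m and x of tube_c in the frame of rail between -0.005 and 0.005 m and y of tube_c in the frame of face above -0.064 m), for 0.1 s.
At the end, for the whole second after the job is handed in: The carriage is fully home (the end stop's pin is pushed in by more than 6 of its 8 mm), and the tube lies at rest on the floor of the channel, between its ridges, with its end within 4 mm of the carriage's face (value of joint pin above 0.006 m and z of tube_c in the frame of rail between 0.033 and 0.0385 m and x of tube_c in the frame of rail between -0.005 and 0.005 m and angle between the y axis of tube_c and the y axis of rail, either way round below 0.09 rad and y of tube_c in the frame of face between -0.064 and -0.057 m and linear speed of tube below 0.02 m/s); the robot touches nothing.
It fails at once if the carriage shoots along or is slammed (faster than 0.25 m/s) (velocity of joint carriage above 0.25 m/s or velocity of joint carriage below -0.25 m/s).
It fails at once if another thing on the bench is moved by more than 30 mm (distance of any of pipe, tape, square, flat from where it was at the start of the episode above 0.03 m).
It fails at once if the tube is let go over the rail more than 8 mm above the channel floor (x of tube_c in the frame of rail between -0.05 and 0.05 m and y of tube_c in the frame of rail between -0.24 and 0.12 m and z of tube_c in the frame of rail above 0.044 m and contact force between the fingers and tube below 0.02 N).
It also fails if it takes over 64 s, if anything falls off the work surface, if the arm or the gripper's body presses on something with over 40 N, if the wrist force passes 120 N, or if a joint passes its speed limit or range.

## Working session

There is one attempt and no reset: what is moved stays moved. The work goes in short steps, Python scripts to look and compute and a tool call to move; the robot and the scene stay as the last step left them, time stands still between calls to the robot, and variables do not carry over. Pictures are saved under pics/ and viewed, about 8 in all and at most 12, crops included, and the job is handed in when it is done.

Besides the shell and the picture viewer there is one more tool, called after "Emit:" as name(argument=value, ...), one argument or row to a line, values as JSON. drive_tool: Moves the arm, as the interface text tells. Its arguments: {"type":"object","properties":{"angular":{"type":"array"},"offset":{"type":"array"},"claw":{"type":"array"},"newtons":{"type":"number"}},"required":["angular","offset","claw"]}

```bash
ls; mkdir -p pics; python3 - <<'E'
from station import env
import cv2,numpy as np,json
o=env.get_obs();print(o,env.pinch_z)
for n in("side","top","wrist"):
    c=env.capture(n);cv2.imwrite(f"pics/{n}0.png",c["frame"]);print(n,c["fx"],c["fy"],c["cx"],c["cy"],np.round(c["world_from_camera"],4).tolist())
a=cv2.imread("pics/side0.png");b=cv2.imread("pics/top0.png")
E
```

```text
pics
{'time_s': 0.0, 'qpos': array([-8.45408088e-01,  3.85540688e-01,  6.60154372e-03, -5.49555467e-04,
       -1.19400195e+00, -2.58637904e-01]), 'dq': array([-9.68852645e-04, -2.14921954e-03,  1.04449655e-03,  1.88246764e-05,
        3.81870542e-04,  4.57405942e-04]), 'tau': array([ 3.17930226e-04, -3.90665460e+01,  1.87401795e+01,  4.21976388e+00,
        1.10035259e-02, -1.99265887e-04]), 'ee_pos': array([ 281.00741601, -557.56769346,  221.45218761]), 'ee_rot': array([ 0.72609218, -3.0559526 , -0.0033478 ]), 'contact_force': array([-0.34711877,  0.20273   , -0.19742593]), 'ft_torque': array([ 0.03189287, -0.01002752, -0.07972396]), 'finger_gap': 0.999406230185558} 18.700000000000003
side 573.6475853793568 573.6475853793568 324.15476707441826 234.7501068486835 [[-0.9663, -0.1868, 0.177, 281.4731], [-0.2572, 0.7259, -0.6379, 894.9385], [-0.0094, -0.6619, -0.7495, 1242.0451], [0.0, 0.0, 0.0, 1.0]]
top 492.4892012545256 492.4892012545256 318.53232306698635 243.78238843205799 [[0.0496, -0.9784, 0.2006, 257.6841], [-0.9988, -0.049, 0.0078, -111.0602], [0.0022, -0.2008, -0.9796, 1547.5799], [0.0, 0.0, 0.0, 1.0]]
wrist 360.9140268582099 360.9140268582099 318.9221893777031 244.13835736145637 [[-0.4496, 0.861, 0.2376, 216.4053], [0.8932, 0.433, 0.1209, -590.3973], [0.0012, 0.2666, -0.9638, 383.6127], [0.0, 0.0, 0.0, 1.0]]
```

View pics/top0.png

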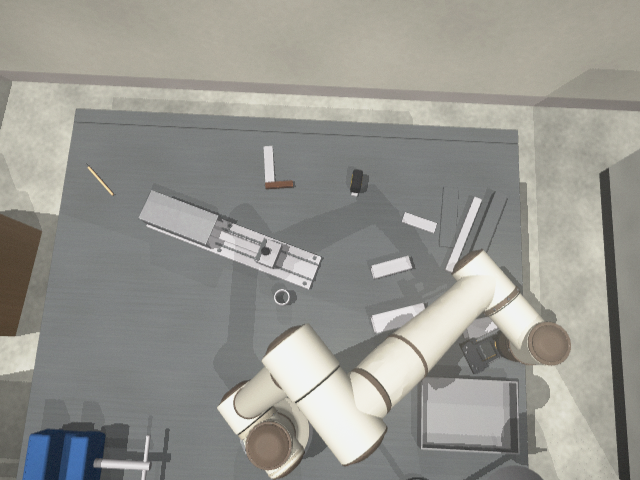

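View pics/side0.png

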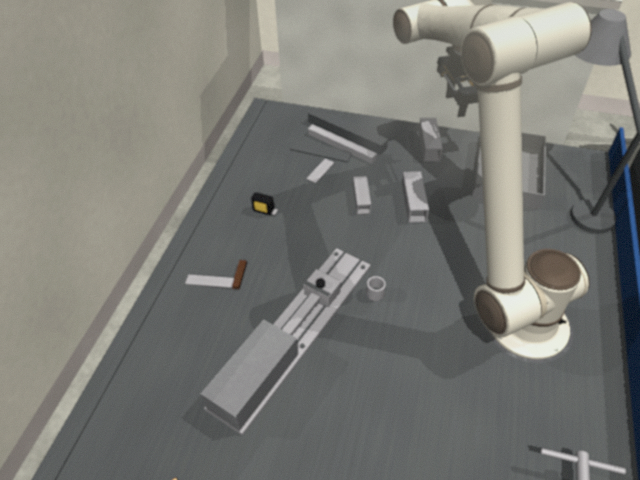

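The top view shows the rail at (230,238) with its knob at (265,251) and the hood to the upper left. The pipe is at (282,297), the square at (275,170), the tape at (356,182) and the flat bar at (419,222). The tube candidates are (391,267), (398,318) and (480,325), the last partly hidden under the arm. (391,267) looks shortest; I'll confirm it in one crop and measure.

```bash
cat > h.py <<'E'
import numpy as np,cv2
from scipy.spatial.transform import Rotation as R
def w2p(c,P):
    P=np.atleast_2d(P).astype(float);T=np.linalg.inv(c["world_from_camera"]);q=P@T[:3,:3].T+T[:3,3]
    return np.c_[c["fx"]*q[:,0]/q[:,2]+c["cx"],c["fy"]*q[:,1]/q[:,2]+c["cy"]]
def p2w(c,uv,z):
    uv=np.atleast_2d(uv);T=np.array(c["world_from_camera"])
    d=np.c_[(uv[:,0]-c["cx"])/c["fx"],(uv[:,1]-c["cy"])/c["fy"],np.ones(len(uv))]@T[:3,:3].T
    return T[:3,3]+d*((z-T[2,3])/d[:,2])[:,None]
E
python3 - <<'E'
from station import env
from h import *
c=env.capture("top");f=c["frame"];s=env.capture("side")["frame"]
a=cv2.resize(f[185:350,350:520],None,fx=3.0,fy=3.0,interpolation=cv2.INTER_CUBIC)  #510x495
A=a[:300];B=cv2.resize(f[185:305,130:330],None,fx=4,fy=4,interpolation=cv2.INTER_CUBIC)[:, :]
cv2.imwrite("pics/c1.png",cv2.resize(f[180:380,350:520],None,fx=3,fy=3,interpolation=cv2.INTER_CUBIC))
cv2.imwrite("pics/c2.png",B)
print(B.shape,p2w(c,[[391,267],[398,318],[265,251],[282,297]],40).round())
E
```

```text
(480, 800, 3) [[ 504. -327.   40.]
 [ 349. -351.   40.]
 [ 535.   66.   40.]
 [ 395.    4.   40.]]
```

View pics/c1.png

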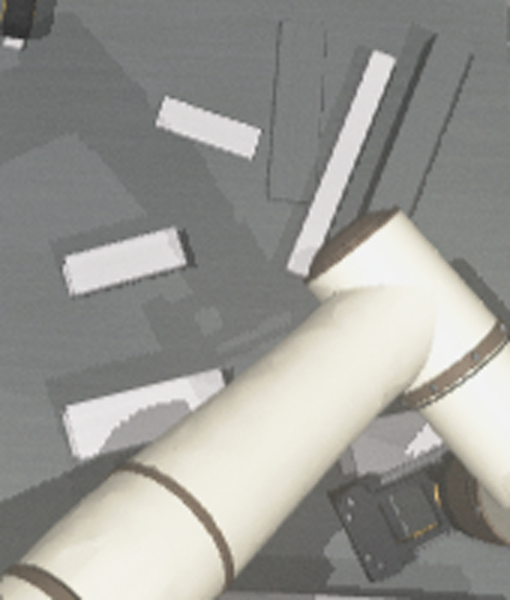

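View pics/c2.png

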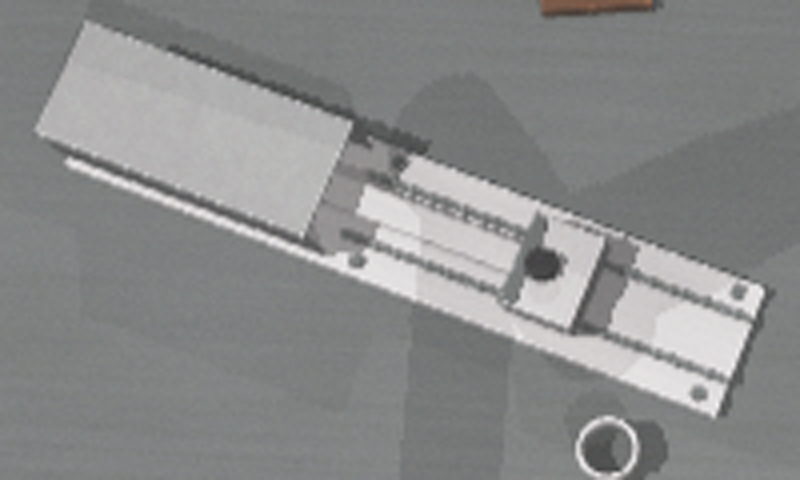

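```bash
python3 - <<'E'
from station import env
from h import *
c=env.capture("top")
t=p2w(c,np.array([[63,263],[178,228],[190,262],[72,296]])/3+[350,180],40)[:,:2]
print("tube",t.mean(0).round(1),[np.linalg.norm(t[i]-t[(i+1)%4]).round(1) for i in range(4)],"axis",np.degrees(np.arctan2(*((t[1]+t[2]-t[0]-t[3])[::-1]))).round(1))
g=lambda P,z:p2w(c,np.array(P)/4+[130,185],z)[:,:2]
e=g([[765,288],[720,415]],16);h=g([[88,20],[352,120],[303,240],[37,132]],93);k=g([[608,235],[575,332],[540,212],[508,305]],68)
kn=g([[543,264]],82)
print("end",e.round(1),"w",np.linalg.norm(e[0]-e[1]));print("hood",h.round(1));print("car",k.round(1),"knob",kn.round(1))
E0=e.mean(0);Hn=(h[1]+h[2])/2;Hf=(h[0]+h[3])/2
d=Hf-E0;L=np.linalg.norm(d);d/=L;print("len(560)",L,"to hood(335)",np.dot(Hn-E0,d),"yaw y",np.degrees(np.arctan2(d[1],d[0])))
O=E0+220*d;print("O",O,"face y",[np.dot(k[:2].mean(0)-O,d),np.dot(kn[0]-O,d)-38], "x",np.cross(d,kn[0]-O))
print(p2w(c,np.array([[605,448]])/4+[130,185],45))
E
```

```text
tube [ 503.3 -329.8] [np.float64(125.5), np.float64(37.3), np.float64(127.6), np.float64(35.3)] axis -70.6
end [[ 529.2 -109.6]
 [ 427.2  -79.4]] w 106.4317709293533
hood [[698.9 421.4]
 [629.8 211.2]
 [534.9 239.6]
 [608.3 449.7]]
car [[555.2  12.6]
 [479.   32.7]
 [570.6  65.9]
 [497.1  85.1]] knob [[527.6  59.1]]
len(560) 558.333633970884 to hood(335) 336.38517953443574 yaw y 71.68996270213172
O [547.32530112 114.35831177] face y [np.float64(-96.55702854602016), np.float64(-96.67157904319089)] x 1.3912183031318541
[[394.45375476   6.10844606  45.        ]]<stdin>:12: DeprecationWarning: Arrays of 2-dimensional vectors are deprecated. Use arrays of 3-dimensional vectors instead. (deprecated in NumPy 2.0)
```

Crop 1: the candidate at (391,267) measures about 126x37, matching the 120x40 tube. (398,318) is longer and wider, and (480,325) is thicker, so (391,267) is the smallest. Crop 2: the carriage face is at rail y ≈ -97 and the rail yaw is 71.7°. First I'll turn to line the tool up with the rail (tool x = -rail y, tool y = -rail x).

Emit:
drive_tool(
  angular=[
    [0, 0, -0.125],
    [0, 0, -0.125],
    [0, 0, -0.125],
    [0, 0, -0.125],
    [0, 0, -0.125],
    [0, 0, -0.125],
    [0, 0, -0.035],
    [0, 0, 0],
  ],
  offset=[
    [0, 0, 0],
    [0, 0, 0],
    [0, 0, 0],
    [0, 0, 0],
    [0, 0, 0],
    [0, 0, 0],
    [0, 0, 0],
    [-36, -2.6, 0],
  ],
  claw=[0, 0, 0, 0, 0, 0, 0, 0],
)

```text
time_s: 0.97
ee_pos: [293.9, -527.9, 221.5]
ee_rot: [1.835, -2.548, 0.001]
contact_force: [2.3, 1.3, 0.7]
finger_gap: 0.474
```

Emit:
drive_tool(
  angular=[
    [0, 0, 0],
    [0, 0, 0],
    [0, 0, 0],
    [0, 0, 0],
    [0, 0, 0],
    [0, 0, 0],
    [0, 0, 0],
    [0, 0, 0],
  ],
  offset=[
    [-40, -2.6, 0],
    [-40, -2.6, 0],
    [-40, -2.6, 0],
    [-40, -2.6, 0],
    [-40, -2.6, 0],
    [-40, -2.6, 0],
    [-40, -2.6, 0],
    [-40, -2.6, 0],
  ],
  claw=[0, 0, 0, 0, 0, 0, 0, 0],
)

```text
time_s: 1.63
ee_pos: [415.4, -225.5, 222.8]
ee_rot: [-1.84, 2.546, -0.001]
contact_force: [0.1, -0.0, -0.8]
finger_gap: 0.008
```

Emit:
drive_tool(
  angular=[
    [0, 0, 0],
    [0, 0, 0],
    [0, 0, 0],
    [0, 0, 0],
    [0, 0, 0],
    [0, 0, 0],
    [0, 0, 0],
    [0, 0, 0],
  ],
  offset=[
    [-30, -2.6, 0],
    [-30, -2.6, 0],
    [-30, -2.6, 0],
    [-30, -2.6, 0],
    [-30, -2.6, 10],
    [-20, -2.6, 20],
    [-10, -2.6, 20],
    [0, 0, 0],
  ],
  claw=[0, 0, 0, 0, 0, 0, 0, 0],
)

```text
time_s: 2.3
ee_pos: [487.3, -60.5, 169.0]
ee_rot: [1.84, -2.54, -0.006]
contact_force: [-0.2, 0.3, -0.9]
finger_gap: 0.006
```

```bash
python3 - <<'E'
from station import env
from h import *
c=env.capture("top");w=env.capture("wrist");o=env.get_obs()
d=np.array([.314,.949]);x=np.array([.949,-.314]);O=np.array([547.3,114.4])
p=o["ee_pos"];print(o["time_s"],p,"rail x,y",(p[:2]-O)@x,(p[:2]-O)@d,R.from_rotvec(o["ee_rot"]).as_matrix().round(3).tolist(),o["contact_force"],o["finger_gap"])
a=w["frame"].copy()
# predicted marks: face top corners, rail end corners
P=[[*(O+x*a_+d*b_),z] for a_,b_,z in [(-38,-96.5,68),(38,-96.5,68),(0,-58.5,82),(-55,-220,16),(55,-220,16),(-23,-150,22),(23,-150,22)]]
for u,v in w2p(w,P): cv2.drawMarker(a,(int(u),int(v)),(0,0,255),0,10,1)
cv2.imwrite("pics/w1.png",a)
E
```

```text
2.4 [488.60398816 -62.16345293 172.24528498] rail x,y -0.2615910185023935 -185.98926455355698 [[-0.313, -0.95, -0.002], [-0.95, 0.313, -0.001], [0.001, 0.001, -1.0]] [0.46491128 0.71623576 0.56901757] 0.0070366627904530285
```

View pics/w1.png

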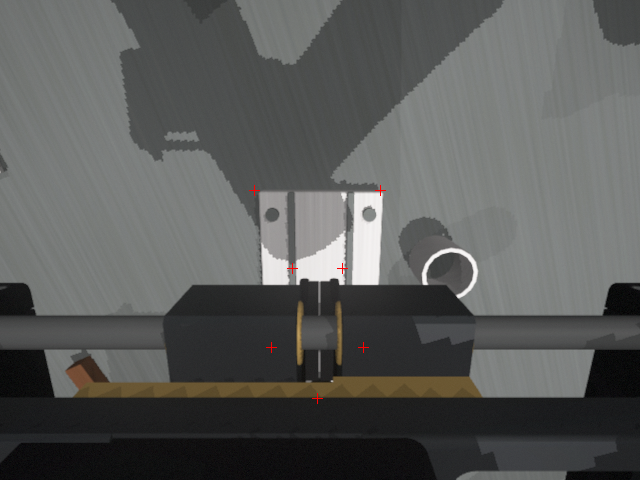

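The wrist view shows the rail end at (260..381,190) and its ridges at 291 and 349. The fingers at 320 are centred on the rail to about 1 mm. The pipe at (450,270) is clear. Next I'll go down in front of the face.

Emit:
drive_tool(
  angular=[
    [0, 0, 0],
    [0, 0, 0],
    [0, 0, 0],
    [0, 0, 0],
    [0, 0, 0],
    [0, 0, 0],
    [0, 0, 0],
    [0, 0, 0],
  ],
  offset=[
    [-6, 0, 20],
    [-6, 0, 20],
    [-6, 0, 20],
    [-6, 0, 20],
    [-6, 0, 20],
    [-6, 0, 18],
    [-6, 0, 10],
    [0, 0, 0],
  ],
  claw=[0, 0, 0, 0, 0, 0, 0, 0],
)

```text
time_s: 3.07
ee_pos: [501.8, -22.5, 43.7]
ee_rot: [1.839, -2.545, -0.001]
contact_force: [0.2, 0.2, 0.5]
finger_gap: 0.005
```

Emit:
drive_tool(
  angular=[
    [0, 0, 0],
    [0, 0, 0],
    [0, 0, 0],
    [0, 0, 0],
    [0, 0, 0],
    [0, 0, 0],
    [0, 0, 0],
    [0, 0, 0],
  ],
  offset=[
    [-4, 0, 0],
    [-4, 0, 0],
    [-4, 0, 0],
    [-3, 0, 0],
    [-3, 0, 0],
    [-3, 0, 0],
    [-3, 0, 0],
    [-3, 0, 0],
  ],
  claw=[0, 0, 0, 0, 0, 0, 0, 0],
)

```text
time_s: 3.73
ee_pos: [510.6, 3.6, 44.6]
ee_rot: [-1.84, 2.546, -0.0]
contact_force: [-0.0, -0.8, 0.1]
finger_gap: 0.005
```

Emit:
drive_tool(
  angular=[
    [0, 0, 0],
    [0, 0, 0],
    [0, 0, 0],
    [0, 0, 0],
    [0, 0, 0],
    [0, 0, 0],
    [0, 0, 0],
    [0, 0, 0],
  ],
  offset=[
    [-2, 0, 0],
    [-2, 0, 0],
    [-2, 0, 0],
    [-2, 0, 0],
    [-2, 0, 0],
    [-2, 0, 0],
    [-2, 0, 0],
    [-2, 0, 0],
  ],
  claw=[0, 0, 0, 0, 0, 0, 0, 0],
)

```text
time_s: 4.4
ee_pos: [514.4, 15.7, 44.6]
ee_rot: [1.838, -2.541, 0.002]
contact_force: [1.7, -15.7, 1.7]
finger_gap: 0.004
```

Emit:
drive_tool(
  angular=[
    [0, 0, 0],
    [0, 0, 0],
    [0, 0, 0],
    [0, 0, 0],
    [0, 0, 0],
    [0, 0, 0],
    [0, 0, 0],
    [0, 0, 0],
  ],
  offset=[
    [-2, 0, 0],
    [-2, 0, 0],
    [-2, 0, 0],
    [-2, 0, 0],
    [-2, 0, 0],
    [-2, 0, 0],
    [-2, 0, 0],
    [-2, 0, 0],
  ],
  claw=[0, 0, 0, 0, 0, 0, 0, 0],
)

```text
time_s: 5.07
ee_pos: [519.1, 29.9, 44.5]
ee_rot: [1.836, -2.541, 0.002]
contact_force: [1.8, -15.6, 2.6]
finger_gap: 0.008
```

Emit:
drive_tool(
  angular=[
    [0, 0, 0],
    [0, 0, 0],
    [0, 0, 0],
    [0, 0, 0],
    [0, 0, 0],
    [0, 0, 0],
    [0, 0, 0],
    [0, 0, 0],
  ],
  offset=[
    [-2, 0, 0],
    [-2, 0, 0],
    [-2, 0, 0],
    [-2, 0, 0],
    [-2, 0, 0],
    [-2, 0, 0],
    [-2, 0, 0],
    [-2, 0, 0],
  ],
  claw=[0, 0, 0, 0, 0, 0, 0, 0],
)

```text
time_s: 5.73
ee_pos: [524.0, 45.0, 44.6]
ee_rot: [1.835, -2.541, 0.003]
contact_force: [1.9, -15.0, 2.6]
finger_gap: 0.005
```

Emit:
drive_tool(
  angular=[
    [0, 0, 0],
    [0, 0, 0],
    [0, 0, 0],
    [0, 0, 0],
    [0, 0, 0],
    [0, 0, 0],
    [0, 0, 0],
    [0, 0, 0],
  ],
  offset=[
    [-2, 0, 0],
    [-2, 0, 0],
    [-2, 0, 0],
    [-2, 0, 0],
    [-2, 0, 0],
    [-2, 0, 0],
    [-2, 0, 0],
    [-2, 0, 0],
  ],
  claw=[0, 0, 0, 0, 0, 0, 0, 0],
)

```text
time_s: 6.4
ee_pos: [530.6, 64.4, 44.5]
ee_rot: [1.841, -2.546, -0.0]
contact_force: [-0.3, -2.5, 1.2]
finger_gap: 0.003
```

Emit:
drive_tool(
  angular=[
    [0, 0, 0],
    [0, 0, 0],
    [0, 0, 0],
    [0, 0, 0],
    [0, 0, 0],
    [0, 0, 0],
    [0, 0, 0],
    [0, 0, 0],
  ],
  offset=[
    [-2, 0, 0],
    [-2, 0, 0],
    [-2, 0, 0],
    [-2, 0, 0],
    [-2, 0, 0],
    [-2, 0, 0],
    [-2, 0, 0],
    [-2, 0, 0],
  ],
  claw=[0, 0, 0, 0, 0, 0, 0, 0],
)

```text
time_s: 7.07
ee_pos: [535.5, 79.4, 44.5]
ee_rot: [1.84, -2.546, -0.0]
contact_force: [-1.1, -2.7, 1.3]
finger_gap: 0.003
```

It has broken free: the force fell from 15 to 2.6 N. I'll ease it on.

Emit:
drive_tool(
  angular=[
    [0, 0, 0],
    [0, 0, 0],
    [0, 0, 0],
    [0, 0, 0],
    [0, 0, 0],
    [0, 0, 0],
    [0, 0, 0],
    [0, 0, 0],
  ],
  offset=[
    [-2, 0, 0],
    [-2, 0, 0],
    [-2, 0, 0],
    [-2, 0, 0],
    [-2, 0, 0],
    [-2, 0, 0],
    [-2, 0, 0],
    [-2, 0, 0],
  ],
  claw=[0, 0, 0, 0, 0, 0, 0, 0],
)

```text
time_s: 7.73
ee_pos: [540.5, 94.6, 44.5]
ee_rot: [1.84, -2.546, -0.0]
contact_force: [-2.3, -2.3, 0.6]
finger_gap: 0.003
```

Emit:
drive_tool(
  angular=[
    [0, 0, 0],
    [0, 0, 0],
    [0, 0, 0],
    [0, 0, 0],
    [0, 0, 0],
    [0, 0, 0],
    [0, 0, 0],
    [0, 0, 0],
  ],
  offset=[
    [-1.5, 0, 0],
    [-1.5, 0, 0],
    [-1.5, 0, 0],
    [-1.5, 0, 0],
    [-1.5, 0, 0],
    [-1.5, 0, 0],
    [-1.5, 0, 0],
    [-1.5, 0, 0],
  ],
  claw=[0, 0, 0, 0, 0, 0, 0, 0],
)

```text
time_s: 8.4
ee_pos: [544.3, 106.0, 44.5]
ee_rot: [1.84, -2.546, -0.0]
contact_force: [-2.6, -1.1, 0.8]
finger_gap: 0.006
```

Emit:
drive_tool(
  angular=[
    [0, 0, 0],
    [0, 0, 0],
    [0, 0, 0],
    [0, 0, 0],
    [0, 0, 0],
    [0, 0, 0],
    [0, 0, 0],
    [0, 0, 0],
  ],
  offset=[
    [-1.5, 0, 0],
    [-1.5, 0, 0],
    [-1.5, 0, 0],
    [-1.5, 0, 0],
    [-1.5, 0, 0],
    [-1.5, 0, 0],
    [-1.5, 0, 0],
    [-1.5, 0, 0],
  ],
  claw=[0, 0, 0, 0, 0, 0, 0, 0],
)

```text
time_s: 9.07
ee_pos: [548.1, 117.3, 44.5]
ee_rot: [1.84, -2.546, -0.0]
contact_force: [-2.8, -2.0, 0.6]
finger_gap: 0.007
```

Emit:
drive_tool(
  angular=[
    [0, 0, 0],
    [0, 0, 0],
    [0, 0, 0],
    [0, 0, 0],
    [0, 0, 0],
    [0, 0, 0],
    [0, 0, 0],
    [0, 0, 0],
  ],
  offset=[
    [-1.2, 0, 0],
    [-1.2, 0, 0],
    [-1.2, 0, 0],
    [-1.2, 0, 0],
    [-1.2, 0, 0],
    [-1.2, 0, 0],
    [-1.2, 0, 0],
    [-1.2, 0, 0],
  ],
  claw=[0, 0, 0, 0, 0, 0, 0, 0],
)

```text
time_s: 9.73
ee_pos: [548.8, 120.4, 44.5]
ee_rot: [1.833, -2.537, 0.005]
contact_force: [-1.0, -24.7, 6.5]
finger_gap: 0.006
```

Emit:
drive_tool(
  angular=[
    [0, 0, 0],
    [0, 0, 0],
    [0, 0, 0],
    [0, 0, 0],
    [0, 0, 0],
    [0, 0, 0],
    [0, 0, 0],
    [0, 0, 0],
  ],
  offset=[
    [-1, 0, 0],
    [-1, 0, 0],
    [0, 0, 0],
    [0, 0, 0],
    [0, 0, 0],
    [0, 0, 0],
    [0, 0, 0],
    [0, 0, 0],
  ],
  claw=[0, 0, 0, 0, 0, 0, 0, 0],
)

```text
time_s: 10.4
ee_pos: [548.8, 120.5, 44.6]
ee_rot: [1.83, -2.536, 0.006]
contact_force: [-1.0, -26.1, 6.9]
finger_gap: 0.005
```

Emit:
drive_tool(
  angular=[
    [0, 0, 0],
    [0, 0, 0],
    [0, 0, 0],
    [0, 0, 0],
    [0, 0, 0],
    [0, 0, 0],
    [0, 0, 0],
    [0, 0, 0],
  ],
  offset=[
    [2, 0, 0],
    [2, 0, 0],
    [3, 0, 0],
    [4, 0, 0],
    [8, 0, 0],
    [12, 0, 0],
    [16, 0, -15],
    [16, 0, -30],
  ],
  claw=[0, 0, 0, 0, 0, 0, 0, 0],
)

```text
time_s: 11.07
ee_pos: [529.5, 67.3, 86.8]
ee_rot: [1.837, -2.541, -0.004]
contact_force: [1.1, -0.0, -0.0]
finger_gap: 0.01
```

The stop is solid: 26 N with no motion, then backed off. Now to the tube.

Emit:
drive_tool(
  angular=[
    [0, 0, 0],
    [0, 0, 0],
    [0, 0, 0],
    [0, 0, 0],
    [0, 0, 0],
    [0, 0, 0],
    [0, 0, 0],
    [0, 0, 0],
  ],
  offset=[
    [20, 0, -30],
    [35, -10, -30],
    [38, -10, -20],
    [38, -10, 0],
    [38, -10, 0],
    [38, -10, 0],
    [38, -10, 0],
    [38, -10, 0],
  ],
  claw=[20, 40, 70, 87, 87, 87, 87, 87],
)

```text
time_s: 11.73
ee_pos: [509.9, -217.7, 165.5]
ee_rot: [-1.84, 2.544, -0.002]
contact_force: [0.8, 0.7, -0.8]
finger_gap: 0.526
```

Emit:
drive_tool(
  angular=[
    [0, 0, 0],
    [0, 0, 0],
    [0, 0, -0.11],
    [0, 0, -0.11],
    [0, 0, -0.11],
    [0, 0, -0.11],
    [0, 0, -0.11],
    [0, 0, -0.11],
  ],
  offset=[
    [38, -10, 0],
    [38, -10, 0],
    [0, 0, 0],
    [0, 0, 0],
    [0, 0, 0],
    [0, 0, 0],
    [0, 0, 0],
    [0, 0, 0],
  ],
  claw=[87, 87, 87, 87, 87, 87, 87, 87],
)

```text
time_s: 12.4
ee_pos: [505.3, -294.5, 165.1]
ee_rot: [-2.571, 1.805, -0.002]
contact_force: [1.1, 0.3, 0.4]
finger_gap: 0.993
```

```bash
python3 - <<'E'
from station import env
from h import *
w=env.capture("wrist");o=env.get_obs()
M=R.from_rotvec(o["ee_rot"]).as_matrix();print(o["time_s"],o["ee_pos"],M.round(3).tolist(),o["qpos"].round(2))
cv2.imwrite("pics/w2.png",w["frame"])
c=env.capture("top");f=c["frame"]
cv2.imwrite("pics/c3.png",cv2.resize(f[185:305,130:330],None,fx=4,fy=4,interpolation=cv2.INTER_CUBIC))
np.savez("w2.npz",**{k:w[k] for k in w})
E
```

```text
12.45 [ 505.36819125 -294.44743855  165.10385389] [[0.343, -0.939, 0.002], [-0.939, -0.343, -0.0], [0.001, -0.001, -1.0]] [-0.25  0.36 -0.18 -0.   -1.03  0.6 ]
```

View pics/w2.png

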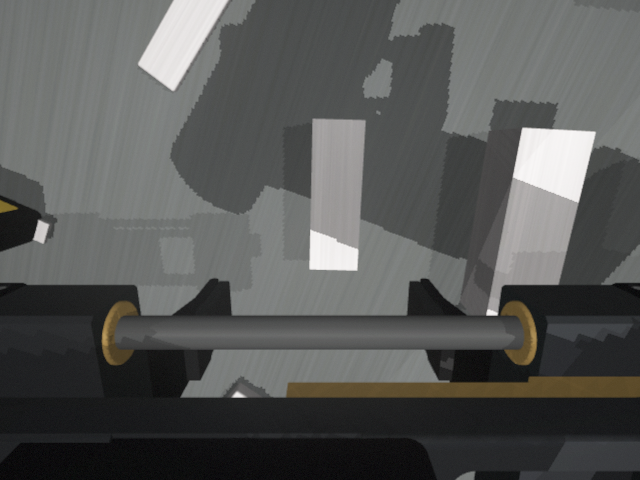

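View pics/c3.png

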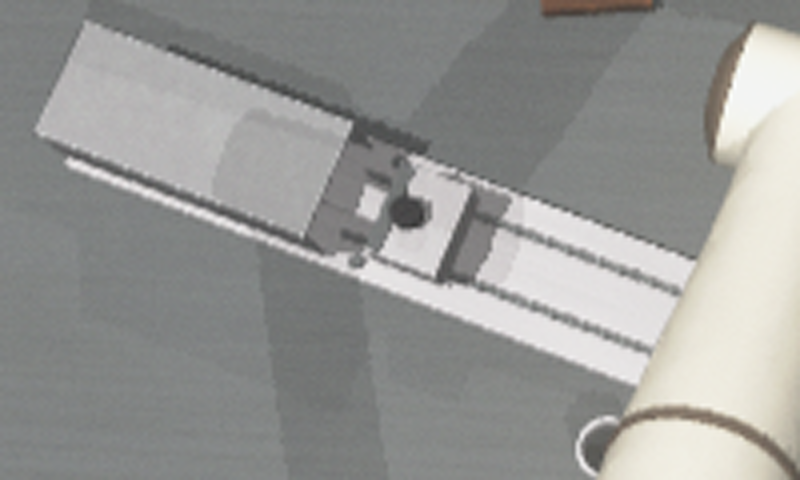

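The wrist view shows the tube's top face with corners (313,118), (366,120), (358,270) and (310,270). In the top crop the knob has moved from (543,264) to (407,212), and the face edge now runs from (477,185) to (440,282).

```bash
python3 - <<'E'
from station import env
from h import *
w=dict(np.load("w2.npz"));o=env.get_obs()
t=p2w(w,[[313,118],[366,120],[358,270],[310,270]],40)[:,:2]
ax=(t[0]+t[1]-t[2]-t[3])
c0=t.mean(0);print("tube",c0,[np.linalg.norm(t[i]-t[(i+1)%4]).round(1) for i in range(4)],"yaw",np.degrees(np.arctan2(ax[1],ax[0])))
M=R.from_rotvec(o["ee_rot"]).as_matrix();print("tool offset",M.T[:2]@np.r_[c0-o["ee_pos"][:2],0],"x yaw",np.degrees(np.arctan2(M[1,0],M[0,0])))
c=env.capture("top");g=lambda P,z:p2w(c,np.array(P)/4+[130,185],z)[:,:2]
d=np.array([.314,.949]);O=np.array([547.3,114.4])
print("face y",(g([[477,185],[440,282]],68).mean(0)-O)@d,(g([[407,212]],82)[0]-O)@d-38)
E
```

```text
tube [ 503.24643199 -328.43804693] [np.float64(40.0), np.float64(119.6), np.float64(40.4), np.float64(121.1)] yaw -71.51392548089623
tool offset [31.38612167 13.33398456] x yaw -70.46632716083775
face y 13.101447963158588 15.094159817691747
```

Emit:
drive_tool(
  angular=[
    [0, 0, 0.018],
    [0, 0, 0],
    [0, 0, 0],
    [0, 0, 0],
    [0, 0, 0],
    [0, 0, 0],
    [0, 0, 0],
    [0, 0, 0],
  ],
  offset=[
    [10, 4, 0],
    [11, 5, 10],
    [10, 4, 25],
    [0, 0, 30],
    [0, 0, 30],
    [0, 0, 25],
    [0, 0, 20],
    [0, 0, 14],
  ],
  claw=[87, 87, 87, 87, 87, 87, 87, 87],
)

```text
time_s: 13.22
ee_pos: [501.0, -328.4, 7.5]
ee_rot: [2.546, -1.838, -0.006]
contact_force: [1.1, 0.4, 0.4]
finger_gap: 1.001
```

Emit:
drive_tool(
  angular=[
    [0, 0, 0],
    [0, 0, 0],
    [0, 0, 0],
    [0, 0, 0],
    [0, 0, 0],
    [0, 0, 0],
    [0, 0, 0],
    [0, 0, 0],
  ],
  offset=[
    [0, 0, 0],
    [0, 0, 0],
    [0, 0, 0],
    [0, 0, 0],
    [0, 0, 0],
    [0, 0, 0],
    [0, 0, 0],
    [0, 0, 0],
  ],
  claw=[70, 50, 35, 30, 30, 30, 30, 30],
  newtons=25,
)

```text
time_s: 13.88
ee_pos: [503.1, -327.8, 11.5]
ee_rot: [-2.55, 1.835, -0.001]
contact_force: [0.3, 0.4, 0.0]
finger_gap: 0.479
```

Emit:
drive_tool(
  angular=[
    [0, 0, 0],
    [0, 0, 0],
    [0, 0, 0],
    [0, 0, 0],
    [0, 0, 0],
    [0, 0, 0],
    [0, 0, 0],
    [0, 0, 0],
  ],
  offset=[
    [0, 0, 0],
    [0, 0, 0],
    [0, 0, -8],
    [0, 0, -20],
    [0, 0, -25],
    [0, 0, -25],
    [0, 0, -25],
    [0, 0, -20],
  ],
  claw=[30, 30, 30, 30, 30, 30, 30, 30],
)

```text
time_s: 14.55
ee_pos: [502.6, -327.6, 135.4]
ee_rot: [-2.549, 1.835, 0.0]
contact_force: [-0.2, 0.2, -3.1]
finger_gap: 0.455
```

Emit:
drive_tool(
  angular=[
    [0, 0, 0.107],
    [0, 0, 0.107],
    [0, 0, 0.107],
    [0, 0, 0.107],
    [0, 0, 0.107],
    [0, 0, 0.107],
    [0, 0, 0],
    [0, 0, 0],
  ],
  offset=[
    [0, 0, 0],
    [0, 0, 0],
    [0, 0, 0],
    [0, 0, 0],
    [0, 0, 0],
    [0, 0, 0],
    [-25, 7, 0],
    [-37, 10, 0],
  ],
  claw=[30, 30, 30, 30, 30, 30, 30, 30],
)

```text
time_s: 15.22
ee_pos: [505.2, -264.7, 132.9]
ee_rot: [1.833, -2.55, -0.002]
contact_force: [0.8, 1.8, -3.5]
finger_gap: 0.457
```

Emit:
drive_tool(
  angular=[
    [0, 0, 0],
    [0, 0, 0],
    [0, 0, 0],
    [0, 0, 0],
    [0, 0, 0],
    [0, 0, 0],
    [0, 0, 0],
    [0, 0, 0],
  ],
  offset=[
    [-40, 10, 0],
    [-40, 10, 0],
    [-40, 10, 0],
    [-40, 10, 0],
    [-40, 10, 0],
    [-30, 10, 0],
    [-20, 10, 0],
    [-10, 0, 0],
  ],
  claw=[30, 30, 30, 30, 30, 30, 30, 30],
)

```text
time_s: 15.88
ee_pos: [519.4, 7.9, 133.5]
ee_rot: [1.843, -2.542, -0.003]
contact_force: [-1.0, 0.1, -4.5]
finger_gap: 0.455
```

```bash
python3 - <<'E'
from station import env
from h import *
w=env.capture("wrist");o=env.get_obs()
d=np.array([.314,.949]);x=np.array([.949,-.314]);O=np.array([547.3,114.4])
M=R.from_rotvec(o["ee_rot"]).as_matrix();p=o["ee_pos"]
print(o["time_s"],p,M.round(3).tolist(),"rail",(p[:2]-O)@x,(p[:2]-O)@d,o["finger_gap"],o["contact_force"])
cv2.imwrite("pics/w3.png",w["frame"]);np.savez("w3.npz",**w,p=p,M=M)
E
```

```text
15.9333 [521.19580127   8.10425356 133.70915376] [[-0.31, -0.951, -0.0], [-0.951, 0.31, 0.001], [-0.0, 0.001, -1.0]] rail 8.603979788397993 -109.07138176816817 0.4568859799568037 [ 0.11962126  0.9175741  -3.83082925]
```

View pics/w3.png

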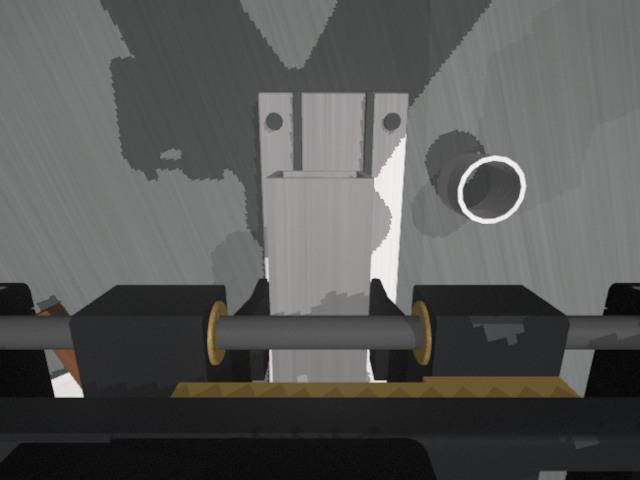

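The wrist view shows the tube held squarely, with its end edge at (266..371,178). The rail end corners are (259,93) and (408,93), and the ridges are at columns 297 and 369, so the rail centre is to the right of the tube. I'll work out the offset.

```bash
python3 - <<'E'
from h import *
w=dict(np.load("w3.npz"));M=w["M"];p=w["p"]
f=lambda P,z:(p2w(w,P,z)-p)@M
print("rail end",f([[259,93],[408,93]],16).round(1)[:,:2]);print("ridges",f([[297,100],[369,100],[297,160],[369,160]],22).round(1)[:,:2])
print("base edges",f([[265,280],[398,300]],16).round(1)[:,:2])
print("tube",f([[266,178],[371,178],[271,285],[369,285]],p[2]+29)[:,:2].round(1))
# edge line fits right base edge
g=cv2.cvtColor(w["frame"],cv2.COLOR_BGR2GRAY).astype(int)
for v in (100,115,130,140,150,160,200,240,270):
    r=g[v];print(v,[u for u in range(245,272) if abs(r[u+2]-r[u-2])>40][:6],[u for u in range(388,415) if abs(r[u+2]-r[u-2])>40][:6])
E
```

```text
rail end [[109.1 -41.6]
 [109.1  65.8]]
ridges [[103.7 -14. ]
 [103.7  37. ]
 [ 62.3 -14.7]
 [ 62.3  38.5]]
base edges [[-34.5 -43.1]
 [-52.5  67.8]]
tube [[ 61.5 -17.8]
 [ 61.4  20.3]
 [ 19.9 -17.5]
 [ 19.8  21.1]]
100 [257, 258, 259, 260] [406, 407, 408, 409, 414]
115 [257, 258, 259, 260, 266, 267] [397, 398, 399, 400]
130 [258, 259, 260, 261] [393]
140 [258, 259, 260, 261] [398, 399, 400, 401, 404, 405]
150 [259, 260, 261, 262] [393, 394, 395, 403, 404, 405]
160 [259, 260, 261, 262] [388, 402, 403, 404, 405, 406]
200 [261, 262, 263] [400, 401, 402, 403, 404]
240 [263, 264, 265] [397, 398, 399, 400, 401]
270 [264, 265, 266, 268, 269] [395, 396, 397, 398, 399]
```

Emit:
drive_tool(
  angular=[
    [0, 0, 0],
    [0, 0, 0],
    [0, 0, 0],
    [0, 0, 0],
    [0, 0, 0],
    [0, 0, 0],
    [0, 0, 0],
    [0, 0, 0],
  ],
  offset=[
    [-13, 3.4, 0],
    [-20, 4, 0],
    [-13, 3, 10],
    [-6, 0, 20],
    [0, 0, 20],
    [0, 0, 15],
    [0, 0, 10],
    [0, 0, 5],
  ],
  claw=[30, 30, 30, 30, 30, 30, 30, 30],
)

```text
time_s: 16.6
ee_pos: [526.6, 57.1, 51.7]
ee_rot: [1.837, -2.544, -0.002]
contact_force: [0.0, 0.3, -3.4]
finger_gap: 0.454
```

Emit:
drive_tool(
  angular=[
    [0, 0, 0],
    [0, 0, 0],
    [0, 0, 0],
    [0, 0, 0],
    [0, 0, 0],
    [0, 0, 0],
    [0, 0, 0],
    [0, 0, 0],
  ],
  offset=[
    [0, 0, 0],
    [0, 0, 0],
    [0, 0, 0],
    [0, 0, 0],
    [0, 0, 0],
    [0, 0, 0],
    [0, 0, 0],
    [0, 0, 0],
  ],
  claw=[30, 30, 30, 30, 30, 30, 30, 30],
)

```text
time_s: 17.27
ee_pos: [527.8, 57.9, 54.2]
ee_rot: [-1.84, 2.546, -0.0]
contact_force: [0.5, 0.5, -3.4]
finger_gap: 0.453
```

```bash
python3 - <<'E'
from station import env
from h import *
w=env.capture("wrist");o=env.get_obs()
d=np.array([.314,.949]);x=np.array([.949,-.314]);O=np.array([547.3,114.4])
M=R.from_rotvec(o["ee_rot"]).as_matrix();p=o["ee_pos"]
print(o["time_s"],p,M.round(3).tolist(),"rail",(p[:2]-O)@x,(p[:2]-O)@d,o["finger_gap"],o["contact_force"])
cv2.imwrite("pics/w4.png",w["frame"]);np.savez("w4.npz",**w,p=p,M=M)
E
```

```text
17.3167 [527.79002136  57.91545749  54.11843622] [[-0.314, -0.95, 0.0], [-0.95, 0.314, 0.0], [-0.0, -0.0, -1.0]] rail -0.7788233795936854 -59.72996412958945 0.45994378721476115 [-0.64773143  0.44639896 -4.11272875]
```

View pics/w4.png

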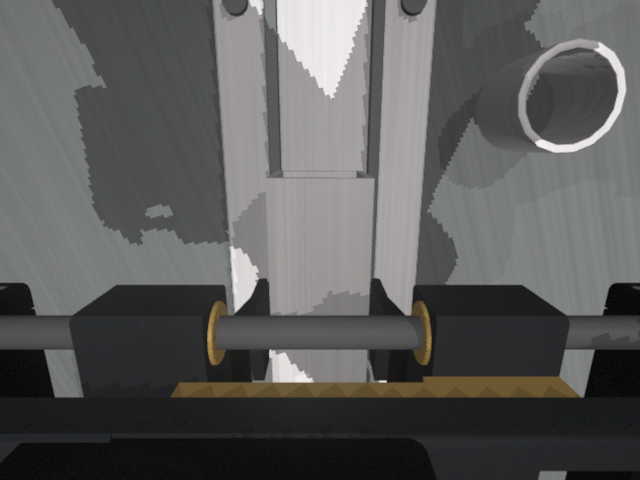

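```bash
python3 - <<'E'
from h import *
w=dict(np.load("w4.npz"));M=w["M"];p=w["p"]
f=lambda P,z:((p2w(w,P,z)-p)@M)[:,:2].round(1)
g=cv2.GaussianBlur(cv2.cvtColor(w["frame"],cv2.COLOR_BGR2GRAY),(3,3),0).astype(int)
for v in (40,100,130,150,165,200,230):
    r=g[v];G=[r[u+1]-r[u-1] for u in range(1,639)]
    print(v,[(u+1,G[u]) for u in range(205,440) if abs(G[u])>14 and abs(G[u])>=max(abs(G[u-1]),abs(G[u+1]))])
print(f([[267,178],[374,178]],p[2]+28.5),f([[224,150],[427,150]],16))
E
```

```text
40 [(215, np.int64(52)), (263, np.int64(-36)), (264, np.int64(-36)), (278, np.int64(53)), (281, np.int64(56)), (353, np.int64(-49)), (365, np.int64(-24)), (370, np.int64(-50)), (373, np.int64(18)), (384, np.int64(56)), (433, np.int64(-56))]
100 [(219, np.int64(50)), (265, np.int64(-34)), (266, np.int64(-34)), (279, np.int64(51)), (363, np.int64(-23)), (368, np.int64(-48)), (371, np.int64(17)), (381, np.int64(52)), (428, np.int64(-50))]
130 [(221, np.int64(49)), (267, np.int64(-33)), (280, np.int64(58)), (362, np.int64(-24)), (367, np.int64(-47)), (370, np.int64(17)), (380, np.int64(59)), (426, np.int64(-54))]
150 [(223, np.int64(47)), (265, np.int64(-20)), (268, np.int64(-31)), (281, np.int64(56)), (366, np.int64(-43)), (379, np.int64(50)), (425, np.int64(-52))]
165 [(224, np.int64(47)), (269, np.int64(-45)), (281, np.int64(60)), (362, np.int64(-25)), (366, np.int64(-50)), (369, np.int64(16)), (379, np.int64(51)), (424, np.int64(-50))]
200 [(226, np.int64(52)), (251, np.int64(-15)), (266, np.int64(15)), (373, np.int64(-46)), (377, np.int64(55)), (421, np.int64(-56)), (432, np.int64(20))]
230 [(228, np.int64(37)), (233, np.int64(-21)), (372, np.int64(-49)), (376, np.int64(53)), (419, np.int64(-53))]
[[ 60.6 -19.2]
 [ 60.6  19.9]] [[ 69.6 -51.2]
 [ 69.6  57.7]]
```

Emit:
drive_tool(
  angular=[
    [0, 0, 0],
    [0, 0, 0],
    [0, 0, 0],
    [0, 0, 0],
    [0, 0, 0],
    [0, 0, 0],
    [0, 0, 0],
    [0, 0, 0],
  ],
  offset=[
    [0, 1.6, 4],
    [0, 0, 5],
    [0, 0, 5],
    [0, 0, 4],
    [0, 0, 3],
    [0, 0, 2],
    [0, 0, 0],
    [0, 0, 0],
  ],
  claw=[30, 30, 30, 30, 30, 30, 30, 30],
)

```text
time_s: 17.98
ee_pos: [526.2, 58.4, 30.8]
ee_rot: [1.84, -2.546, -0.0]
contact_force: [-0.3, 0.5, -3.1]
finger_gap: 0.456
```

Emit:
drive_tool(
  angular=[
    [0, 0, 0],
    [0, 0, 0],
    [0, 0, 0],
    [0, 0, 0],
    [0, 0, 0],
    [0, 0, 0],
    [0, 0, 0],
    [0, 0, 0],
  ],
  offset=[
    [0, 0, 0.7],
    [0, 0, 0.7],
    [0, 0, 0.7],
    [0, 0, 0.5],
    [0, 0, 0.4],
    [0, 0, 0],
    [0, 0, 0],
    [0, 0, 0],
  ],
  claw=[30, 30, 30, 30, 30, 30, 30, 30],
)

```text
time_s: 18.65
ee_pos: [526.2, 58.4, 28.0]
ee_rot: [-1.84, 2.546, -0.0]
contact_force: [0.0, -0.4, -3.8]
finger_gap: 0.459
```

The tube is between the ridges with no contact. Next I'll slide it to the face.

Emit:
drive_tool(
  angular=[
    [0, 0, 0],
    [0, 0, 0],
    [0, 0, 0],
    [0, 0, 0],
    [0, 0, 0],
    [0, 0, 0],
    [0, 0, 0],
    [0, 0, 0],
  ],
  offset=[
    [-1.5, 0, 0],
    [-1.5, 0, 0],
    [-1.5, 0, 0],
    [-1.5, 0, 0],
    [-1.5, 0, 0],
    [-1.5, 0, 0],
    [-1, 0, 0],
    [-1, 0, 0],
  ],
  claw=[30, 30, 30, 30, 30, 30, 30, 30],
)

```text
time_s: 19.32
ee_pos: [529.7, 69.0, 27.9]
ee_rot: [1.841, -2.546, -0.0]
contact_force: [0.9, -0.5, -4.0]
finger_gap: 0.458
```

Emit:
drive_tool(
  angular=[
    [0, 0, 0],
    [0, 0, 0],
    [0, 0, 0],
    [0, 0, 0],
    [0, 0, 0],
    [0, 0, 0],
    [0, 0, 0],
    [0, 0, 0],
  ],
  offset=[
    [-0.5, 0, 0],
    [-0.5, 0, 0],
    [-0.5, 0, 0],
    [-0.5, 0, 0],
    [-0.5, 0, 0],
    [-0.5, 0, 0],
    [-0.5, 0, 0],
    [-0.5, 0, 0],
  ],
  claw=[30, 30, 30, 30, 30, 30, 30, 30],
)

```text
time_s: 19.98
ee_pos: [530.9, 72.7, 28.0]
ee_rot: [-1.84, 2.546, 0.0]
contact_force: [-0.0, 0.1, -4.1]
finger_gap: 0.454
```

Emit:
drive_tool(
  angular=[
    [0, 0, 0],
    [0, 0, 0],
    [0, 0, 0],
    [0, 0, 0],
    [0, 0, 0],
    [0, 0, 0],
    [0, 0, 0],
    [0, 0, 0],
  ],
  offset=[
    [-0.5, 0, 0],
    [-0.5, 0, 0],
    [-0.5, 0, 0],
    [-0.5, 0, 0],
    [-0.5, 0, 0],
    [-0.5, 0, 0],
    [-0.5, 0, 0],
    [-0.5, 0, 0],
  ],
  claw=[30, 30, 30, 30, 30, 30, 30, 30],
)

```text
time_s: 20.65
ee_pos: [531.7, 75.4, 27.9]
ee_rot: [1.839, -2.544, 0.001]
contact_force: [0.3, -7.2, -2.5]
finger_gap: 0.456
```

Emit:
drive_tool(
  angular=[
    [0, 0, 0],
    [0, 0, 0],
    [0, 0, 0],
    [0, 0, 0],
    [0, 0, 0],
    [0, 0, 0],
    [0, 0, 0],
    [0, 0, 0],
  ],
  offset=[
    [0.3, 0, 0.2],
    [0, 0, 0.2],
    [0, 0, 0.2],
    [0, 0, 0.2],
    [0, 0, 0.2],
    [0, 0, 0.2],
    [0, 0, 0.2],
    [0, 0, 0],
  ],
  claw=[30, 30, 30, 30, 30, 30, 30, 30],
)

```text
time_s: 21.32
ee_pos: [531.6, 75.4, 27.4]
ee_rot: [1.84, -2.544, 0.0]
contact_force: [-2.3, -5.6, 4.1]
finger_gap: 0.455
```

The tube is on the floor with its end against the face. I'll release gently, then lift straight up.

Emit:
drive_tool(
  angular=[
    [0, 0, 0],
    [0, 0, 0],
    [0, 0, 0],
    [0, 0, 0],
    [0, 0, 0],
    [0, 0, 0],
    [0, 0, 0],
    [0, 0, 0],
  ],
  offset=[
    [0, 0, -0.3],
    [0, 0, 0],
    [0, 0, 0],
    [0, 0, 0],
    [0, 0, 0],
    [0, 0, 0],
    [0, 0, 0],
    [0, 0, 0],
  ],
  claw=[40, 42, 44, 48, 52, 56, 60, 60],
  newtons=5,
)

```text
time_s: 21.98
ee_pos: [532.2, 76.3, 26.8]
ee_rot: [-1.84, 2.546, 0.0]
contact_force: [0.4, -0.1, -0.8]
finger_gap: 0.672
```

Emit:
drive_tool(
  angular=[
    [0, 0, 0],
    [0, 0, 0],
    [0, 0, 0],
    [0, 0, 0],
    [0, 0, 0],
    [0, 0, 0],
    [0, 0, 0],
    [0, 0, 0],
  ],
  offset=[
    [0, 0, -4],
    [0, 0, -8],
    [0, 0, -15],
    [0, 0, -25],
    [0, 0, -25],
    [0, 0, -25],
    [0, 0, -10],
    [0, 0, 0],
  ],
  claw=[60, 60, 60, 60, 60, 60, 60, 60],
)

```text
time_s: 22.65
ee_pos: [533.9, 76.8, 142.3]
ee_rot: [-1.837, 2.54, -0.003]
contact_force: [-0.4, -0.1, -0.3]
finger_gap: 0.69
```

Emit:
drive_tool(
  angular=[
    [0, 0, 0],
    [0, 0, 0],
    [0, 0, 0],
    [0, 0, 0],
    [0, 0, 0],
    [0, 0, 0],
    [0, 0, 0],
    [0, 0, 0],
  ],
  offset=[
    [20, 0, -10],
    [35, 0, -10],
    [40, 0, 0],
    [40, 0, 0],
    [40, 0, 0],
    [30, 0, 0],
    [20, 0, 0],
    [0, 0, 0],
  ],
  claw=[60, 60, 60, 60, 60, 60, 60, 60],
)

```text
time_s: 23.32
ee_pos: [458.9, -140.0, 157.4]
ee_rot: [1.833, -2.548, -0.004]
contact_force: [0.0, -0.6, 0.2]
finger_gap: 0.687
```

```bash
python3 - <<'E'
from station import env
from h import *
c=env.capture("top");s=env.capture("side");print(env.get_obs()["time_s"],env.get_obs()["contact_force"])
f=c["frame"];a=cv2.resize(f[200:290,190:330],None,fx=4,fy=4,interpolation=cv2.INTER_CUBIC)
b=cv2.resize(s["frame"][230:370,240:380],None,fx=2,fy=2,interpolation=cv2.INTER_CUBIC)
v=np.zeros((640,560,3),np.uint8);v[:360]=a;v[360:,:280]=b;v[360:,280:]=cv2.resize(f[140:350,200:450],(280,280));cv2.imwrite("pics/c5.png",v[:600])
E
```

```text
23.4167 [1.16344826 0.74377348 0.97502166]
```

View pics/c5.png

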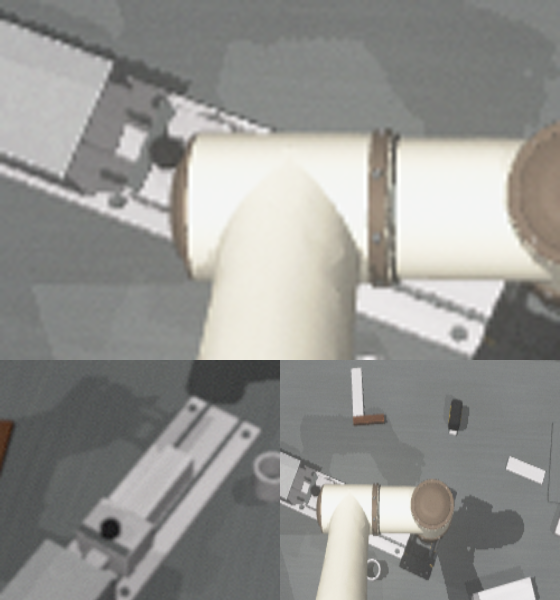

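The arm hides the tube from the top camera; the side crop shows it lying in the channel. The knob is at (231,238), unchanged from home. I'll move the arm aside for one clear check.

Emit:
drive_tool(
  angular=[
    [0, 0, 0],
    [0, 0, 0],
    [0, 0, 0],
    [0, 0, 0],
    [0, 0, 0],
    [0, 0, 0],
    [0, 0, 0],
    [0, 0, 0],
  ],
  offset=[
    [30, 0, -5],
    [38, 0, -5],
    [38, 0, 0],
    [38, 0, 0],
    [38, 0, 0],
    [30, 0, 0],
    [20, 0, 0],
    [0, 0, 0],
  ],
  claw=[60, 60, 60, 60, 60, 60, 60, 60],
)

```text
time_s: 24.08
ee_pos: [388.4, -359.6, 167.8]
ee_rot: [1.837, -2.548, -0.002]
contact_force: [0.4, -0.0, -0.2]
finger_gap: 0.689
```

```bash
python3 - <<'E'
from station import env
from h import *
c=env.capture("top");o=env.get_obs();print(o["time_s"],o["ee_pos"],o["contact_force"])
cv2.imwrite("pics/c6.png",cv2.resize(c["frame"][200:300,190:330],None,fx=5.7,fy=5.7,interpolation=cv2.INTER_CUBIC))
E
```

```text
24.1333 [ 388.69966498 -358.17177427  167.78539659] [-0.15236516 -0.44753336 -0.9606751 ]
```

View pics/c6.png

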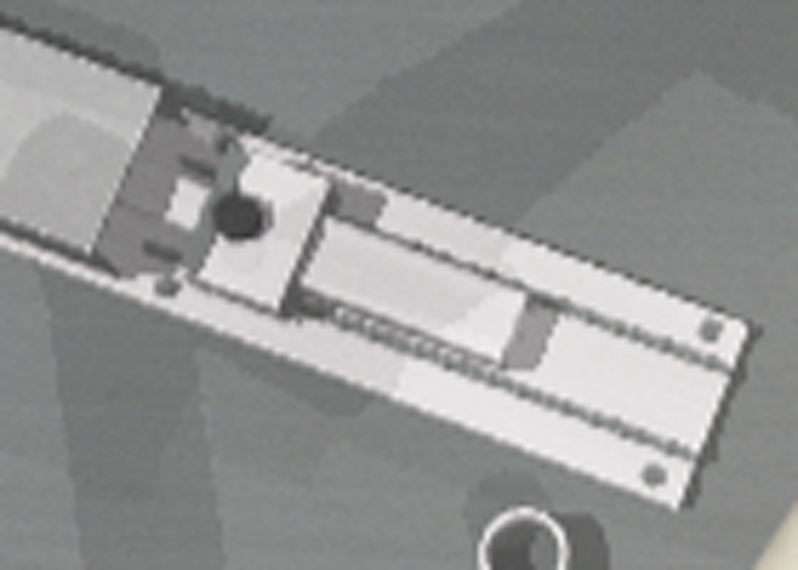

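The crop shows the tube between the ridges: far corners (528,292) and (500,360), near end against the face, knob at (238,215). A quick number check, then I'll hand in.

```bash
python3 - <<'E'
from station import env
from h import *
c=env.capture("top");g=lambda P,z:p2w(c,np.array(P)/5.7+[190,200],z)[:,:2]
e=g([[750,328],[680,508]],16).mean(0)
d=np.array([.314,.949]);x=np.array([.949,-.314])
far=g([[528,292],[500,360]],56).mean(0);near=g([[326,215],[300,285]],56).mean(0)
kn=g([[238,215]],82)[0];fc=g([[332,178],[282,312]],68).mean(0)
for n,q in(("far",far),("near",near),("knob-38",kn-38*d),("face",fc)):print(n,((q-e)@x).round(1),((q-e)@d-220).round(1))
print(env.finish_job())
E
```

```text
far 1.9 -103.1
near 1.3 14.2
knob-38 0.9 15.4
face 1.2 15.7
the job is handed in; nothing more can be done
None
```

I pushed the carriage free and home, set the smallest square tube in the channel against it, and handed the job in at about 24 s. No verdict is reported, so this rests on my own checks.

- **Carriage:** It took about 15 N to move, then dropped to about 2.6 N once free. I eased it on at no more than about 25 mm/s until it met a solid stop at 25–26 N with no further motion. The last pictures show the knob unmoved since then. I could not read the pin directly, so "fully home" rests on that hard stop.
- **Tube:** I lowered it to the channel floor, butted it against the face at about 7 N, and let it go while it rested on the floor.
- **Last image check:** The face is at rail y of about 15.5 and the tube runs from about 14.2 to -103.1. That puts its end about 1.5 mm from the face, within what the picture can resolve. It is centred to about 1–2 mm and parallel to the rail.
- **Disagreement:** Contact during the push put the face at about 15.8, but butting the tube put it at about 17–18. I put the 2 mm down to calibration and to where the tube sat in the grip.
- **Other things:** The robot was clear of everything at hand-in. The pipe, tape, square and flat bar looked where they started in the last views, but I did not measure them again.

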